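Load a Petri dish tray under the dish reader's head

TASK

Set the Petri dish flat in the nest of the carrier tray, between the four pins. Then slide the tray along the worktop, grip towards you, between the guide rails and under the overhanging reader head, and push it gently until it is fully home on the hard back stop, past the give of the stop's spring pin; feel for it, as its setting is hidden. Let go and leave it home; nothing may bump the underside of the head, force the guides or stop, or disturb the other things.

Things in the scene. Friction and masses are not known exactly. Their poses are not given: they have to be found in the camera images.
- dish: shut clear plastic Petri dish with beige contents, 60 mm across, 13 mm high, lying flat; origin at the centre of its underside, z up
- tray: loose low aluminium carrier tray, 202 mm long (its x), 100 mm wide (y), base plate 4 mm thick with 10 mm edges, about 0.35 kg, standing on the worktop. Origin on its underside; +x points to its nose, which goes in first (nose face at x = +82 mm, corners rounded 16 mm); front end at x = -120 mm, where the black upright grip stands
- nest (a point): on the tray, centre of the dish nest, on top of the base plate (22 mm ahead of the tray's origin, 4 mm above its underside). Four 8 mm pins, 10 mm tall with tapered tops, stand round it on the diagonals at 36 mm radius: 2 mm play round the dish. Towards the tray's nose, grip and sides it is open for fingers (24 mm to the 11 mm high nose lip, 16 mm to the side edges)
- grip (a point): on the tray, in the middle of the black upright grip (12 mm thick along the tray's x, 56 mm wide along its y, top 48 mm above the worktop); this point is 36 mm above the worktop, 108 mm behind the tray's origin
- tray_nose (a point): on the tray, middle of its nose face, 82 mm ahead of the tray's origin, 6 mm above its underside
- dock: dish reader fixed to the worktop: two aluminium guide rails 12 mm high, rear column, head. The tray slides on the worktop itself. Origin on the worktop under its middle; +x is the way the tray goes in, +y left. Right rail's inner face, the datum, at y = -50 mm, left one at +53.5 mm (3.5 mm play), from x = -70 to +59 mm; in front 28 mm lead-ins flare out at 22 degrees
- mouth (a point): on the dock, on the worktop, in the middle of the entrance between the tips of the lead-ins, 98 mm in front of the dock's origin
- roller_rest (a point): on the dock, 35 mm before its origin, at y = +47.5 mm, 6 mm up: inner side, at rest, of a white spring roller in the left rail. It yields up to 8 mm and presses the tray against the right rail with 2 to 4 N; the home tray's centre line is thus at y = 0 of the dock, parallel to it. The tray drags with 2 to 4 N on the worktop, up to 12 N at the roller, then 4 to 8 N; it stays where it is left
- head: overhanging white reader head above the rails, part of the dock, same origin: underside 22 mm above the worktop, top 98 mm (its knob 106 mm), front face at x = -55 mm, back at +63 mm, 134 mm wide. The top of a dish lying flat in the nest is at 17 mm
- stop_block: rear column of the reader with the back stop; same origin as the dock. The stop is a brass sleeve screwed through it; its hard face meets the middle of the tray's nose anywhere from x = +18 to +54 mm (as the last user set it for the spot to be read; hidden under the head, not measured). A spring pin stands 6 mm out of that face: 0.7 N at first touch, rising to 3.1 N at the hard face
- notebook: red lab notebook, 148 x 109 x 15 mm, lying on the worktop; bystander; origin under its centre
- timer: small white timer, 66 x 62 x 18 mm; bystander; origin under its centre
- marker: red and white marker pen, 135 mm long, 17 mm thick; bystander; origin under its centre
- jar: white screw jar, 68 mm across, 85 mm high; bystander; origin under its centre
There are look-alikes about, which are no part of the job. Leave any purple look-alike of the dish alone.

How it is judged:
By the outcome, as a careful person would: the job done as asked, in the order asked, and still so for the second after the job is handed in, with the robot touching nothing.
It also fails if it takes over 72 s, if anything falls off the work surface, if the arm or the gripper's body presses on something with over 40 N, if the wrist force passes 120 N, or if a joint passes its speed limit or range.

ROBOT

A 7-joint arm with a two-finger parallel gripper is mounted at the origin on a cart in front of the work surface, level with it; the furniture and walls round the work are solid. World frame = base frame: x ahead of the robot, y to its left, z up, the work surface at z = 0. Lengths are in m, angles in rad, forces in N, time in s.
With the tool pointing down it reaches from about 0.4 to 0.85 m from the base axis. Payload 10.4 kg.
Tool frame: the origin (TCP) lies between the finger pads; the fingertips stand ahead of it and the grasp point (between the pads) lies 5 mm behind it (manip.tip_extent is the z of the fingertips in the tool frame, in m); z points along the fingers, y is the line along which they close (so a half turn about z gives the same grasp; the last joint's range is limited). The gripper opens to 85 mm and grips with 20 to 120 N. Pads are 22 mm wide; open, the fingers measure 114 mm over their backs; the gripper's body (76 mm by 85 mm) begins 54 mm behind the grasp point. The pads swing forward as they close: fully open they stand 13 mm farther back than shut.
Start: joints at [-1.154, 0.332, -0.065, 1.46, 0.022, 1.35, -0.088], TCP at [0.266, 0.566, 0.245] pointing down, gripper open.
Joint ranges: [-2.6, 2.6], [-0.5, 2.12], [-1.47, 1.34], [0.16, 2.42], [-1.27, 4.41], [0.06, 2.06], [-2.6, 2.6]. Speed limits (rad/s): [2.22, 2.22, 2.79, 2.79, 3.14, 3.14, 3.14].

INTERFACE

Orientations are given as a unit quaternion [x, y, z, w].
In Python, from workcell import status, viewer, manip gives the robot as it stands.
- The arm moves only by the tool play_rows, never from a script. Its argument "plan" is one flat list of numbers, 7 for each row, row after row: the turn, a rotation vector about the tool's x, y, z in degrees, then the shift along the tool's x, y, z in m, then the opening, from 0 (shut) to 1 (fully open). In form: [ax, ay, az, dx, dy, dz, grip, ax, ay, az, dx, dy, dz, grip, ...]. A call has 1 to 20 rows; each row is the pose to reach, as a shift and turn from the pose commanded when the call began, along the tool's axes at that moment; what a row does not reach only later rows make up. A row lasts 1/8 s, in which the tool goes at most 62.5 mm and 10.7 degrees, less where a joint would pass 70% of its speed; a pose out of reach is approached as far as the arm can. A call with a gripper value outside its range is refused whole. The fingers move at their own pace and stop on an object; "squeeze" is the grip in N (left out, the last holds). Time passes only in rows, so rows that repeat a pose let the fingers close. It gives the time, the measured TCP pose, the force, the opening and the grip force at its end, in the units of the state.
- status.get_obs(): the state, without advancing time (a new reading comes with each control period).
- viewer.camera(name): name is "side" or "top" or "wrist"; returns the picture (480x640x3 uint8, red, green, blue); there is no depth.
- viewer.camera_model(name): a dict with "fx", "fy", "cx", "cy" (pixels), "R" (3x3) and "t" (3): a world point X has camera coordinates R X + t. Camera axes: x right, y down, z forward; pixel columns grow to the right and rows downward; lengths in m; the calibration is good to about 2 mm. The wrist camera is an equidistant fisheye: a pixel r from the principal point sees the ray r / f radians off the axis. A picture is of the moment at which its call begins: read the wrist's pose just before it. camera_model takes no time and is no camera call; for the wrist camera it gives the pose at the moment of the call.
- manip.hand_in(): hands the job in; it is judged then, once.
The state is a dict: "clock": time; "joint_pos": joint angles; "joint_velocities": joint speeds; "tau": joint torques, N m; "position": TCP position; "ee_rot": TCP orientation; "ft_force": force on the tool from outside, world axes, zero at the start; "torque": the same for the moment, N m; "grip_width": opening from 0.0 (shut) to 1.0 (fully open); "grasp_force": force on a finger pad.
Only numpy, scipy, OpenCV 4.12 (cv2) and the standard library are available. Lean on these libraries where they do the work, as an engineer would, in place of code of your own. Each camera call takes 0.05 s, during which the arm holds its last target. There are 200 camera calls.

## Working session

There is one attempt and no reset: what is moved stays moved. The work goes in short steps, Python scripts to look and compute and a tool call to move; the robot and the scene stay as the last step left them, time stands still between calls to the robot, and variables do not carry over. Pictures are saved under pics/ and viewed, at most 10 in all, crops included, and the job is handed in when it is done.

Besides the shell and the picture viewer there is one more tool, called after "Call:" as a command line: name --argument value ..., lists and objects as JSON in quotes. play_rows: Moves the arm, as the interface text tells. Its arguments: {"type":"object","properties":{"plan":{"type":"array","items":{"type":"number"}},"squeeze":{"type":"number"}},"required":["plan"]}

```bash
mkdir -p pics; ls; python3 - <<'E'
from workcell import status, viewer, manip
import cv2,numpy as np
print(status.get_obs(), manip.tip_extent)
for n in ("side","top","wrist"):
    m=viewer.camera_model(n); print(n,m)
    cv2.imwrite(f"pics/{n}0.png",viewer.camera(n)[:,:,::-1])
E
```

```text
pics
{'clock': 0.0, 'joint_pos': array([-1.15361773,  0.3328834 , -0.06471686,  1.46093813,  0.02165062,
        1.34989169, -0.08849662]), 'joint_velocities': array([-0.00099766, -0.00067908, -0.00091808, -0.00055524, -0.0015162 ,
       -0.00026774,  0.00128565]), 'tau': array([-2.28807266e-06, -6.25449443e+01,  4.92583110e-02, -3.91619682e+01,
        1.61854934e-02,  9.80571087e-03, -1.56939814e-05]), 'position': array([0.26594694, 0.56520668, 0.2445103 ]), 'ee_rot': array([ 2.18096465e-01,  9.75926957e-01, -7.04485038e-04, -1.01485151e-04]), 'ft_force': array([-0.55403218,  0.38695639,  0.12709543]), 'torque': array([-0.0050427 , -0.00361978, -0.02346151]), 'grasp_force': 0.0, 'grip_width': 1.0037325461149222} 0.014
side {'fx': 466.54644830967374, 'fy': 466.54644830967374, 'cx': 319.62534981340013, 'cy': 241.7844795768193, 'R': array([[ 0.82291608, -0.56786778,  0.01831137],
       [-0.26257225, -0.40868788, -0.87408811],
       [ 0.50385011,  0.7144931 , -0.48542216]]), 't': array([-0.51346381,  0.17495314,  0.86698669])}
top {'fx': 513.2112040623614, 'fy': 513.2112040623614, 'cx': 317.8456043343619, 'cy': 232.8451062800368, 'R': array([[ 0.02959009, -0.99952871,  0.00817259],
       [-0.98941172, -0.03045086, -0.14190558],
       [ 0.14208757, -0.00388706, -0.98984646]]), 't': array([-0.07847488,  0.57726164,  1.08156887])}
wrist {'fx': 371.64829954431775, 'fy': 371.64829954431775, 'cx': 316.8482193189358, 'cy': 240.9962742651029, 'R': array([[ 0.42560496,  0.90490686, -0.00199929],
       [ 0.87339171, -0.41020241,  0.26252793],
       [ 0.23674321, -0.11347935, -0.96492232]]), 't': array([-0.62382431, -0.03530387,  0.37836319])}
```

View pics/top0.png

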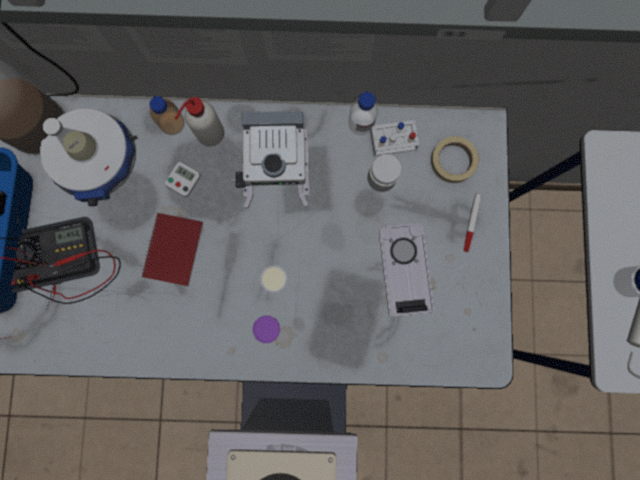

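View pics/side0.png

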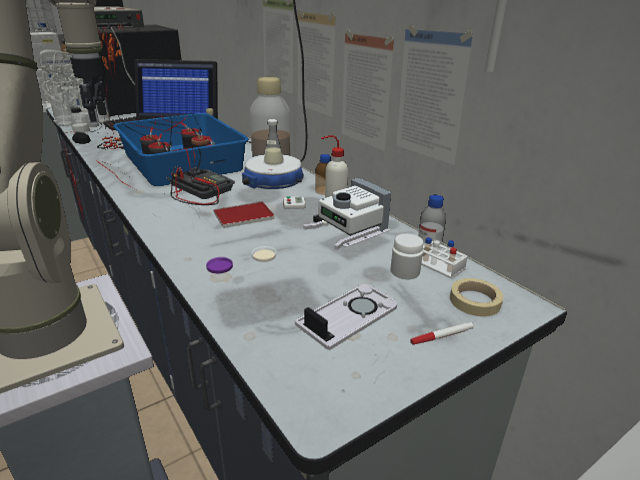

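The top view shows the beige dish at (274,279) and the purple look-alike at (266,329). The tray is at (405,270), with its nose away from the robot and its grip at (410,306). The dock is at (275,155), its mouth facing the robot. The beige one matches "clear with beige contents"; the tape ring at (455,158) and the purple disc don't. I'll check this in an enlarged crop.

```bash
cat > h.py <<'E'
import numpy as np, cv2
from workcell import status, viewer, manip
from scipy.spatial.transform import Rotation as Ro
def ray(m,p,fish=False):
    p=np.atleast_2d(np.asarray(p,float)); v=(p-[m['cx'],m['cy']])/[m['fx'],m['fy']]
    if fish:
        r=np.linalg.norm(v,axis=1,keepdims=True)+1e-12
        d=np.hstack([v/r*np.sin(r),np.cos(r)])
    else: d=np.hstack([v,np.ones((len(v),1))])
    return -m['R'].T@m['t'], d@m['R']
def onz(m,p,z,fish=False):
    c,d=ray(m,p,fish); z=np.broadcast_to(z,(len(d),))
    return c+d*((z-c[2])/d[:,2])[:,None]
def proj(m,X):
    X=np.atleast_2d(X)@m['R'].T+m['t']
    return X[:,:2]/X[:,2:]*[m['fx'],m['fy']]+[m['cx'],m['cy']]
def projf(m,X):
    X=np.atleast_2d(X)@m['R'].T+m['t']; r=np.linalg.norm(X[:,:2],axis=1,keepdims=True)
    return X[:,:2]/r*np.arctan2(r,X[:,2:])*m['fx']+[m['cx'],m['cy']]
def go(target,yaxis):
    """rotvec deg + shift in tool axes from the present pose to a tool-down pose at target, fingers closing along yaxis"""
    o=status.get_obs(); R=Ro.from_quat(o['ee_rot'])
    y=np.array([*yaxis,0])/np.linalg.norm(yaxis)
    out=[]
    for s in (1,-1):
        T=np.column_stack([np.cross(s*y,[0,0,-1]),s*y,[0,0,-1]])
        out.append((R.inv()*Ro.from_matrix(T)).as_rotvec(degrees=True).round(1))
    out.sort(key=lambda a:np.linalg.norm(a))
    return out, R.inv().apply(np.array(target)-o['position']).round(4)
E
python3 - <<'E'
from h import *
im=cv2.imread('pics/top0.png'); m=viewer.camera_model('top')
c=im[95:345,225:445]; cv2.imwrite('pics/crop.png',cv2.resize(c,None,fx=2.4,fy=2.4,interpolation=cv2.INTER_CUBIC))
hsv=cv2.cvtColor(im,cv2.COLOR_BGR2HSV)
def blob(mask,x0,y0,x1,y1):
    k=np.zeros(mask.shape,np.uint8);k[y0:y1,x0:x1]=mask[y0:y1,x0:x1]
    cs,_=cv2.findContours(k,cv2.RETR_EXTERNAL,cv2.CHAIN_APPROX_NONE); return max(cs,key=cv2.contourArea)
b=blob((cv2.inRange(hsv,(15,35,120),(40,255,255))),250,255,300,300)
(cx,cy),r=cv2.minEnclosingCircle(b); p=onz(m,[[cx,cy],[cx+r,cy],[cx-r,cy]],0.008); print('dish',cx,cy,r,p)
g=blob(cv2.inRange(hsv,(0,0,0),(180,255,60)),385,290,435,320)
rc=cv2.boxPoints(cv2.minAreaRect(g)); print('grip px',rc); print(onz(m,rc,.048))
E
```

```text
dish 269.2608642578125 275.2173767089844 7.81771993637085 [[0.48559778 0.04413623 0.008     ]
 [0.48612098 0.02675151 0.008     ]
 [0.48507471 0.06151663 0.008     ]]
grip px [[395.939   302.45123]
 [425.13412 299.20734]
 [426.25607 309.30487]
 [397.06094 312.54877]]
[[ 0.43338849 -0.23222405  0.048     ]
 [ 0.44212205 -0.29468417  0.048     ]
 [ 0.42081522 -0.29707865  0.048     ]
 [ 0.41213434 -0.23478675  0.048     ]]
```

View pics/crop.png

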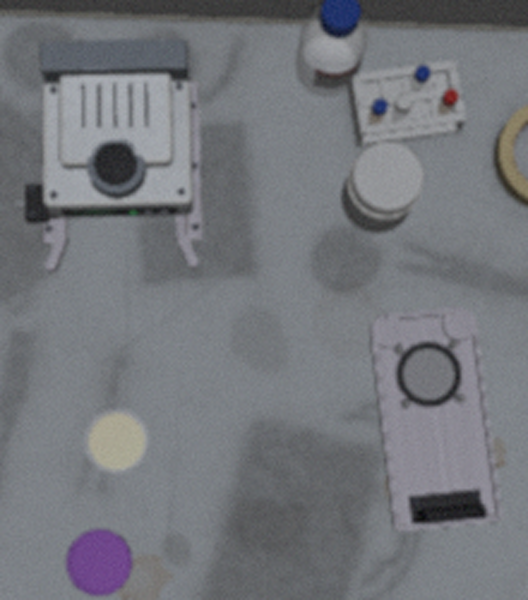

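The crop shows the beige dish at crop (117,440), i.e. full (274,278), as a shut, lidded disc. The purple one is at crop (99,562). The tray nest is at crop (429,374) and the dock lead-in tips at crop (52,265) and (192,262). The beige dish is the one meant.

```bash
python3 - <<'E'
from h import *
m=viewer.camera_model('top')
f=lambda p:np.array(p)/2.4+[225,95]
d=onz(m,f([[117,440]]),.012)[0]; print('dish',d)
t=onz(m,f([[374,316],[476,312],[494,522],[396,530]]),.01); print('tray',t.round(3),(t[0]+t[1]-t[2]-t[3])/2)
print('nest',onz(m,f([[429,374]]),.006)); 
tips=onz(m,f([[52,265],[192,262]]),.012); print('tips',tips)
hd=onz(m,f([[45,205],[190,208],[187,76],[45,75]]),.098); print('head',hd)
print(go([d[0],d[1],.2],[.99,.12]))
E
```

```text
dish [0.47877699 0.03354876 0.012     ]
tray [[ 0.602 -0.203  0.01 ]
 [ 0.609 -0.299  0.01 ]
 [ 0.414 -0.315  0.01 ]
 [ 0.404 -0.225  0.01 ]] [0.19650526 0.01962338 0.        ]
nest [[ 0.54953828 -0.25556704  0.006     ]]
tips [[ 0.64127327  0.10158784  0.012     ]
 [ 0.64826865 -0.03012602  0.012     ]]
head [[ 0.67791737  0.0984315   0.098     ]
 [ 0.67924115 -0.02877116  0.098     ]
 [ 0.79971812 -0.02207249  0.098     ]
 [ 0.79652943  0.10437393  0.098     ]]
([array([-0.1,  0. , 57.9]), array([-0.000e+00, -1.000e-01, -1.221e+02])], array([-0.4189, -0.3905,  0.0451]))
```

Call:
play_rows --plan '[0, 0, 58, -0.419, -0.39, 0.045, 1, 0, 0, 58, -0.419, -0.39, 0.045, 1, 0, 0, 58, -0.419, -0.39, 0.045, 1, 0, 0, 58, -0.419, -0.39, 0.045, 1, 0, 0, 58, -0.419, -0.39, 0.045, 1, 0, 0, 58, -0.419, -0.39, 0.045, 1, 0, 0, 58, -0.419, -0.39, 0.045, 1, 0, 0, 58, -0.419, -0.39, 0.045, 1, 0, 0, 58, -0.419, -0.39, 0.045, 1, 0, 0, 58, -0.419, -0.39, 0.045, 1, 0, 0, 58, -0.419, -0.39, 0.045, 1, 0, 0, 58, -0.419, -0.39, 0.045, 1, 0, 0, 58, -0.419, -0.39, 0.045, 1, 0, 0, 58, -0.419, -0.39, 0.045, 1]'

```text
clock: 1.9
position: [0.479, 0.0351, 0.2004]
ee_rot: [0.663, 0.748, 0.0, -0.0]
ft_force: [-0.2, -0.8, 0.2]
grip_width: 1.0
grasp_force: 0.0
```

```bash
python3 - <<'E'
from h import *
m=viewer.camera_model('wrist'); im=viewer.camera('wrist')[:,:,::-1].copy(); cv2.imwrite('pics/w1.png',im)
print(projf(m,[.4788,.0335,.012]))
E
```

```text
[[315.70512385 219.70931454]]
```

View pics/w1.png

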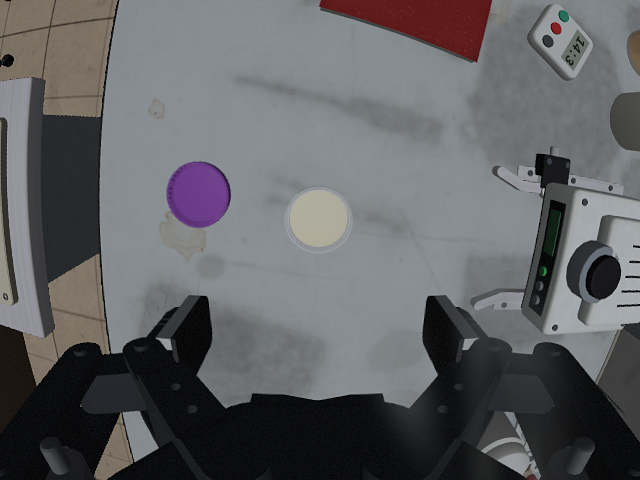

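The wrist view shows the dish at (319,219), with its clear rim about 34 px in radius, and the purple look-alike at (198,194). The dock's lead-ins are at (497,173) and (474,303).

```bash
python3 - <<'E'
from h import *
m=viewer.camera_model('wrist'); im=cv2.imread('pics/w1.png')
k=cv2.inRange(cv2.cvtColor(im,cv2.COLOR_BGR2HSV),(15,30,150),(40,255,255)); k[:, :270]=0;k[:,370:]=0;k[:170]=0;k[270:]=0
c=max(cv2.findContours(k,0,1)[0],key=cv2.contourArea); (x,y),r=cv2.minEnclosingCircle(c); M=cv2.moments(c)
print(x,y,r,M['m10']/M['m00'],M['m01']/M['m00'])
for z in(.002,.011):
  q=onz(m,c[:,0].astype(float),z,True)[:,:2]; (cx,cy),rr=cv2.minEnclosingCircle(q.astype(np.float32)); print(z,cx,cy,rr)
# Rim circle
g=cv2.medianBlur(cv2.cvtColor(im,cv2.COLOR_BGR2GRAY),3)[170:270,270:370]
h=cv2.HoughCircles(g,cv2.HOUGH_GRADIENT,1.5,5,param1=60,param2=15,minRadius=30,maxRadius=38); print(h[0,:3]+[270,170,0])
for p in h[0,:2]: print(onz(m,p[:2]+[270,170],.013,True), onz(m,[p[:2]+[270+p[2],170]],.013,True))
E
```

```text
305.0 240.0 8.944372177124023 306.96666666666664 241.65
0.002 0.4716324508190155 0.011239731684327126 0.00828799419105053
0.011 0.4716418981552124 0.013686666265130043 0.008062553592026234
[[315.75       217.25        30.52499962]
 [315.75       226.25        37.04999924]
 [317.25       208.25        37.04999924]]
[[0.47859649 0.03565807 0.013     ]] [[0.50491829 0.03887828 0.013     ]]
[[0.47954995 0.02770233 0.013     ]] [[0.51171437 0.03162529 0.013     ]]
```

```bash
cat >> h.py <<'E'
def beige(im,x0,y0,x1,y1,t=12):
    a=cv2.GaussianBlur(im,(5,5),0).astype(int); k=((a[:,:,2]-a[:,:,0]>t)).astype(np.uint8)
    z=np.zeros_like(k); z[y0:y1,x0:x1]=k[y0:y1,x0:x1]
    return max(cv2.findContours(z,0,1)[0],key=cv2.contourArea)
E
python3 - <<'E'
from h import *
m=viewer.camera_model('wrist'); im=cv2.imread('pics/w1.png'); print(im[219,319],im[219,288],im[219,270])
c=beige(im,270,170,370,270); print(cv2.minEnclosingCircle(c))
for z in(.004,.009):
  q=onz(m,c[:,0].astype(float),z,True)[:,:2]; e=cv2.fitEllipse((q*1000).astype(np.float32)); print(z,e)
print(go([.4788,.0335,.03],[.99,.12]))
E
```

```text
[156 173 175] [162 158 153] [144 141 135]
((317.9444580078125, 218.1666717529297), 27.968875885009766)
0.004 ((480.94439697265625, 32.61288070678711), (49.12527084350586, 49.14950942993164), 19.233774185180664)
0.009 ((480.8063659667969, 33.65171813964844), (48.36921691894531, 48.39308547973633), 19.230113983154297)
([array([ 0., -0., -0.]), array([ -0.,  -0., 180.])], array([-0.0014, -0.0005,  0.1704]))
```

Call:
play_rows --plan '[0, 0, 0, -0.002, 0.0015, 0.06, 1, 0, 0, 0, -0.002, 0.0015, 0.12, 1, 0, 0, 0, -0.002, 0.0015, 0.165, 1, 0, 0, 0, -0.002, 0.0015, 0.18, 0.85, 0, 0, 0, -0.002, 0.0015, 0.182, 0.8, 0, 0, 0, -0.002, 0.0015, 0.182, 0.8]' --squeeze 20

```text
clock: 2.7
position: [0.4821, 0.0328, 0.0198]
ee_rot: [0.664, 0.748, 0.001, 0.001]
ft_force: [1.2, 0.2, -0.2]
grip_width: 0.799
grasp_force: 0.0
```

```bash
python3 - <<'E'
from h import *
print(manip.tip_extent); m=viewer.camera_model('wrist'); o=status.get_obs();print(o['position'],o['grip_width'],o['ft_force']); im=viewer.camera('wrist')[:,:,::-1].copy(); cv2.imwrite('pics/w2.png',im)
E
```

```text
0.014
[0.48213375 0.03276502 0.01982407] 0.7991695558157648 [ 1.18200809  0.22998972 -0.19119716]
```

View pics/w2.png

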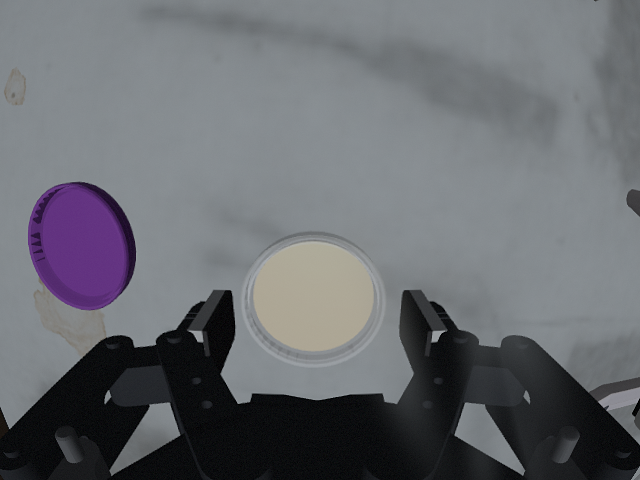

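The dish at (314,298) is centred between the open pads at (222,322) and (420,322). I'll refit it at close range.

```bash
python3 - <<'E'
from h import *
m=viewer.camera_model('wrist'); im=cv2.imread('pics/w2.png')
c=beige(im,240,235,390,365); print(cv2.minEnclosingCircle(c),cv2.boundingRect(c))
for z in(.003,.008):
  q=onz(m,c[:,0].astype(float),z,True)[:,:2]; e=cv2.fitEllipse((q*1000).astype(np.float32)); print(z,e)
o=status.get_obs(); print(o['position'],Ro.from_quat(o['ee_rot']).as_matrix().round(3))
E
```

```text
((313.0, 295.0), 59.540000915527344) (254, 244, 119, 107)
0.003 ((481.2308654785156, 32.47106170654297), (50.253902435302734, 51.1038932800293), 94.22860717773438)
0.008 ((481.01025390625, 34.7206916809082), (48.52659606933594, 49.34737777709961), 94.22856140136719)
[0.48214729 0.03278024 0.01989508] [[-0.118  0.993  0.003]
 [ 0.993  0.118  0.001]
 [ 0.001  0.003 -1.   ]]
```

Call:
play_rows --plan '[0, 0, 0, 0.001, 0, 0.003, 0.8, 0, 0, 0, 0.001, 0, 0.004, 0.8, 0, 0, 0, 0.001, 0, 0.004, 0.8, 0, 0, 0, 0.001, 0, 0.004, 0.55, 0, 0, 0, 0.001, 0, 0.004, 0.55, 0, 0, 0, 0.001, 0, 0.004, 0.55, 0, 0, 0, 0.001, 0, 0.004, 0.55]' --squeeze 20

```text
clock: 3.62
position: [0.4808, 0.0335, 0.0146]
ee_rot: [0.664, 0.748, 0.0, -0.0]
ft_force: [-2.1, 0.3, 5.4]
grip_width: 0.684
grasp_force: 20.4
```

Call:
play_rows --plan '[0, 0, 0, 0, 0, -0.02, 0.55, 0, 0, 0, 0, 0, -0.07, 0.55, 0, 0, 0, -0.03, 0, -0.12, 0.55, 0, 0, 0, -0.08, 0, -0.17, 0.55, 0, 0, 0, -0.14, 0.003, -0.19, 0.55, 0, 0, 0, -0.2, 0.006, -0.19, 0.55, 0, 0, 0, -0.26, 0.008, -0.19, 0.55, 0, 0, 0, -0.32, 0.008, -0.19, 0.55, 0, 0, 0, -0.358, 0.008, -0.19, 0.55, 0, 0, 0, -0.358, 0.008, -0.19, 0.55, 0, 0, 0, -0.358, 0.008, -0.19, 0.55, 0, 0, 0, -0.358, 0.008, -0.19, 0.55]'

```text
clock: 5.12
position: [0.5315, -0.3196, 0.2042]
ee_rot: [0.663, 0.748, 0.0, -0.0]
ft_force: [0.6, 0.1, -1.0]
grip_width: 0.685
grasp_force: 22.0
```

```bash
python3 - <<'E'
from h import *
m=viewer.camera_model('wrist'); np.save('m3.npy',m,allow_pickle=True);o=status.get_obs();print(o['position'],o['grip_width'],o['ft_force']); im=viewer.camera('wrist')[:,:,::-1].copy(); cv2.imwrite('pics/w3.png',im)
E
```

```text
[ 0.53152845 -0.31963596  0.20424206] 0.6845435600424404 [ 0.63660808  0.07757785 -1.03345779]
```

View pics/w3.png

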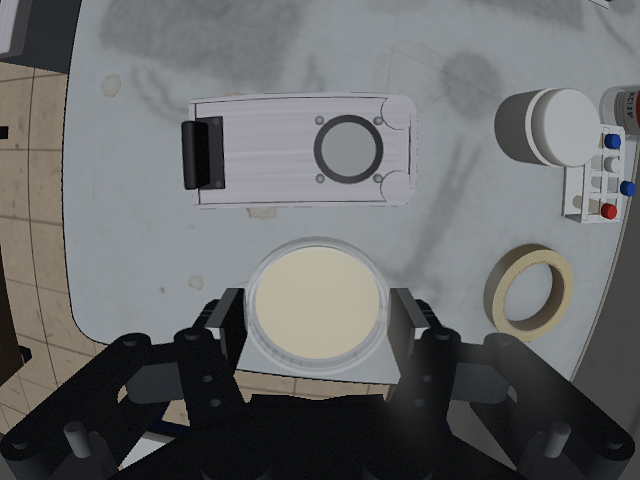

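The wrist view shows the dish held level at (318,303). The tray nest ring is at (348,149), with pins at (320,121), (378,121), (319,179) and (377,179), and the grip at (196,155).

```bash
python3 - <<'E'
from h import *
m=np.load('m3.npy',allow_pickle=True).item(); im=cv2.imread('pics/w3.png')
o=status.get_obs(); R=Ro.from_quat(o['ee_rot']); P=o['position']
c=beige(im,235,230,395,365); print(cv2.boundingRect(c))
for h in (.003,.008):
  q=onz(m,c[:,0].astype(float),P[2]-.0146+h,True); e=cv2.fitEllipse((q[:,:2]*1000).astype(np.float32)); print('dish',h,e[:2], R.inv().apply([e[0][0]/1000-P[0],e[0][1]/1000-P[1],0]).round(4))
g=cv2.GaussianBlur(cv2.cvtColor(im,cv2.COLOR_BGR2GRAY),(3,3),0)
k=np.zeros_like(g); k[108:192,308:390]=(g<90)[108:192,308:390]*255
k=cv2.morphologyEx(k,cv2.MORPH_OPEN,np.ones((3,3)))
c=max(cv2.findContours(k,0,1)[0],key=cv2.contourArea)
q=onz(m,c[:,0].astype(float),.004,True)[:,:2]; e=cv2.fitEllipse((q*1000).astype(np.float32)); print('ring',cv2.boundingRect(c),e)
p=onz(m,[[320,120.5],[378,120.5],[319,179],[377,179]],.013,True); print('pins',p.round(4),p.mean(0)); v=(p[1]+p[3]-p[0]-p[2]); print('yaw',np.degrees(np.arctan2(v[1],v[0])), np.linalg.norm(p[0]-p[3]))
# tray sides: edges
e2=onz(m,[[200,97],[400,93],[200,206],[400,206]],.010,True); print('edges',e2.round(4))
E
```

```text
(256, 250, 123, 108)
dish 0.003 ((532.3197631835938, -320.4452209472656), (49.98176956176758, 51.11057662963867)) [-0.0008  0.0007 -0.    ]
dish 0.008 ((532.0372314453125, -318.0914001464844), (48.1976432800293, 49.286163330078125)) [0.0016 0.0007 0.    ]
ring (314, 115, 69, 68) ((552.5181274414062, -256.66949462890625), (59.993431091308594, 60.27269744873047), 116.03174591064453)
pins [[ 0.5247 -0.2355  0.013 ]
 [ 0.5738 -0.2286  0.013 ]
 [ 0.5299 -0.2857  0.013 ]
 [ 0.5799 -0.2792  0.013 ]] [ 0.55207441 -0.25727031  0.013     ]
yaw 7.721335595133539 0.07038979176490172
edges [[ 0.4167 -0.2235  0.01  ]
 [ 0.5904 -0.2009  0.01  ]
 [ 0.4253 -0.3217  0.01  ]
 [ 0.6048 -0.3005  0.01  ]]
```

Call:
play_rows --plan '[0, 0, 0, 0.03, 0.014, 0, 0.55, 0, 0, 0, 0.059, 0.027, 0.01, 0.55, 0, 0, 0, 0.059, 0.027, 0.06, 0.55, 0, 0, 0, 0.059, 0.027, 0.11, 0.55, 0, 0, 0, 0.059, 0.027, 0.15, 0.55, 0, 0, 0, 0.059, 0.027, 0.16, 0.55, 0, 0, 0, 0.059, 0.027, 0.16, 0.55, 0, 0, 0, 0.059, 0.027, 0.16, 0.55]'

```text
clock: 6.18
position: [0.5521, -0.2596, 0.0462]
ee_rot: [0.664, 0.748, 0.001, 0.001]
ft_force: [0.4, 0.5, -0.3]
grip_width: 0.686
grasp_force: 22.0
```

```bash
python3 - <<'E'
from h import *
m=viewer.camera_model('wrist'); np.save('m4.npy',m,allow_pickle=True);o=status.get_obs();print(o['position'],o['grip_width'],o['ft_force']); im=viewer.camera('wrist')[:,:,::-1].copy(); cv2.imwrite('pics/w4.png',im)
E
```

```text
[ 0.55213313 -0.25963935  0.04624274] 0.686132932812613 [ 0.43605852  0.47187257 -0.29809493]
```

View pics/w4.png

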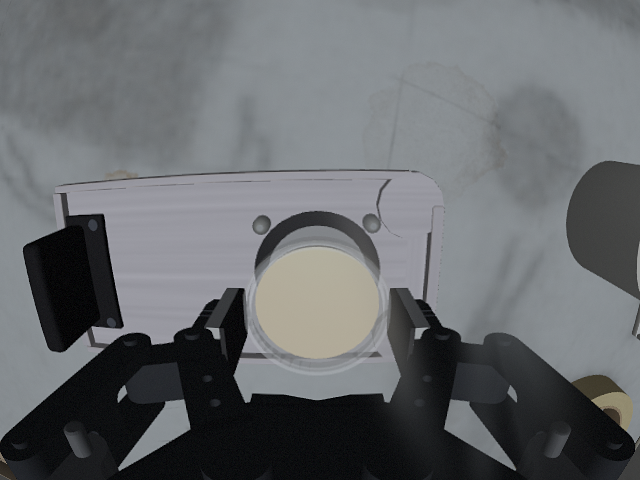

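The view shows the dish at (317,302) just above the nest, with the two far pins at (262,225) and (372,224).

```bash
python3 - <<'E'
from h import *
m=np.load('m4.npy',allow_pickle=True).item(); im=cv2.imread('pics/w4.png')
o=status.get_obs(); R=Ro.from_quat(o['ee_rot']); P=o['position']
for z in(.004,.014):
  p=onz(m,[[262,223.5],[372,223]],z,True); v=p[1]-p[0]; u=v/np.linalg.norm(v); print(z,'pins',p.round(4),np.linalg.norm(v),'yaw',np.degrees(np.arctan2(v[1],v[0])),'nest',p.mean(0)-.02546*np.array([-u[1],u[0],0]))
g=cv2.cvtColor(im,cv2.COLOR_BGR2GRAY); pts=np.array([[x,210+int(np.argmin(np.diff(g[205:225,x].astype(int))))-5] for x in range(290,345,4)]); 
q=onz(m,pts.astype(float),.004,True)[:,:2]; print('ring outer arc',pts[::4].tolist(),q[::4].round(4).tolist())
# ring outer radius 30: lsq
from scipy.optimize import least_squares as L
s=L(lambda c:np.linalg.norm(q-c,axis=1)-.0301,[.552,-.257],loss='soft_l1',f_scale=.0005);print('ring c',s.x,s.cost)
c=beige(im,235,240,395,365)
for h in (.003,.0065,.008):
  q=onz(m,c[:,0].astype(float),P[2]-.0146+h,True); e=cv2.fitEllipse((q[:,:2]*1000).astype(np.float32)); print('dish',h,e[:2])
print(P)
E
```

```text
0.004 pins [[ 0.5238 -0.2352  0.004 ]
 [ 0.5755 -0.2288  0.004 ]] 0.05211638718294452 yaw 7.064267073275146 nest [ 0.55277718 -0.25729917  0.004     ]
0.014 pins [[ 0.525  -0.2328  0.014 ]
 [ 0.5737 -0.2268  0.014 ]] 0.04906280807994744 yaw 7.064267073275146 nest [ 0.55248858 -0.25508932  0.014     ]
ring outer arc [[290, 216], [306, 211], [322, 210], [338, 213]] [[0.5367, -0.2301], [0.5439, -0.2269], [0.5512, -0.2255], [0.5588, -0.226]]
ring c [ 0.55269994 -0.25555568] 1.4693801983938731e-07
dish 0.003 ((552.83251953125, -260.60406494140625), (50.134422302246094, 51.18669128417969))
dish 0.0065 ((552.6299438476562, -258.9486999511719), (48.8824348449707, 49.908424377441406))
dish 0.008 ((552.5431518554688, -258.2392578125), (48.34586715698242, 49.360599517822266))
[ 0.5520329  -0.25964185  0.04611921]
```

Call:
play_rows --plan '[0, 0, 0, 0.002, 0, 0.008, 0.55, 0, 0, 0, 0.002, 0, 0.016, 0.55, 0, 0, 0, 0.002, 0, 0.02, 0.55, 0, 0, 0, 0.002, 0, 0.023, 0.55, 0, 0, 0, 0.002, 0, 0.023, 0.55, 0, 0, 0, 0.002, 0, 0.023, 0.55]'

```text
clock: 6.98
position: [0.5508, -0.2574, 0.0214]
ee_rot: [0.664, 0.748, 0.0, 0.0]
ft_force: [-0.1, -0.1, 0.2]
grip_width: 0.686
grasp_force: 22.0
```

```bash
python3 - <<'E'
from h import *
m=viewer.camera_model('wrist'); np.save('m5.npy',m,allow_pickle=True);o=status.get_obs();P=o['position'];print(P,o['grip_width'],o['ft_force']); im=viewer.camera('wrist')[:,:,::-1].copy(); cv2.imwrite('pics/w5.png',im)
c=beige(im,235,240,395,365)
e=cv2.fitEllipse((onz(m,c[:,0].astype(float),P[2]-.0146+.0085,True)[:,:2]*1000).astype(np.float32)); print('dish',e[:2])
E
```

```text
[ 0.55083544 -0.25742571  0.02143851] 0.68577844432687 [-0.11047362 -0.13356463  0.18935551]
dish ((551.208984375, -255.68467712402344), (48.10154724121094, 49.255340576171875))
```

View pics/w5.png

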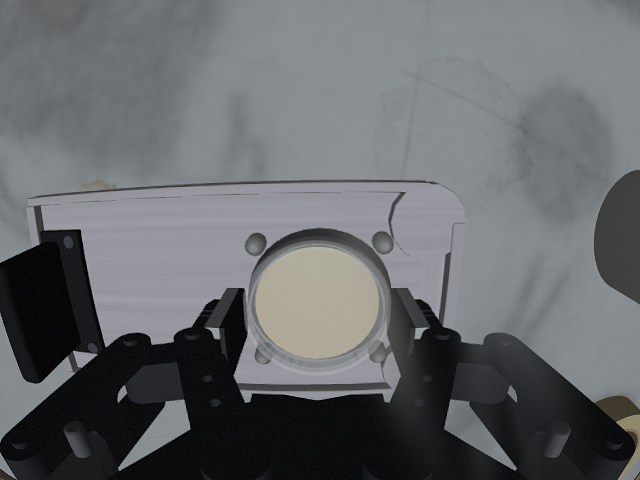

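The dish at (318,302) sits between the pins at (256,243), (383,242), (263,353) and (379,353), about 1 mm towards the grip. I'll nudge it and lower.

Call:
play_rows --plan '[0, 0, 0, 0, 0.0012, 0, 0.55, 0, 0, 0, 0, 0.0012, 0.0015, 0.55, 0, 0, 0, 0, 0.0012, 0.003, 0.55, 0, 0, 0, 0, 0.0012, 0.003, 0.55, 0, 0, 0, 0, 0.0012, 0.003, 0.55]'

```text
clock: 7.65
position: [0.552, -0.2571, 0.0187]
ee_rot: [0.664, 0.748, 0.0, -0.0]
ft_force: [-1.8, 1.5, 5.8]
grip_width: 0.684
grasp_force: 22.5
```

Call:
play_rows --plan '[0, 0, 0, 0, 0, 0, 0.79, 0, 0, 0, 0, 0, 0, 0.79, 0, 0, 0, 0, 0, 0, 0.79, 0, 0, 0, 0, 0, -0.01, 0.79, 0, 0, 0, 0, 0, -0.04, 0.79, 0, 0, 0, 0, 0, -0.09, 0.79, 0, 0, 0, 0, -0.06, -0.11, 0.79, 0, 0, 0, 0, -0.12, -0.11, 0.79, 0, 0, 0, 0, -0.129, -0.11, 0.79, 0, 0, 0, 0, -0.129, -0.11, 0.79, 0, 0, 0, 0, -0.129, -0.11, 0.79]'

```text
clock: 9.02
position: [0.4252, -0.2721, 0.1286]
ee_rot: [0.663, 0.748, 0.0, 0.0]
ft_force: [-0.3, -0.3, -0.2]
grip_width: 0.792
grasp_force: 0.0
```

```bash
python3 - <<'E'
from h import *
m=viewer.camera_model('wrist'); np.save('m6.npy',m,allow_pickle=True);o=status.get_obs();P=o['position'];print(P,o['grip_width'],o['ft_force']); im=viewer.camera('wrist')[:,:,::-1].copy(); cv2.imwrite('pics/w6.png',im)
E
```

```text
[ 0.4251776  -0.27214489  0.12859694] 0.7917982075500026 [-0.25836216 -0.25532925 -0.16005972]
```

View pics/w6.png

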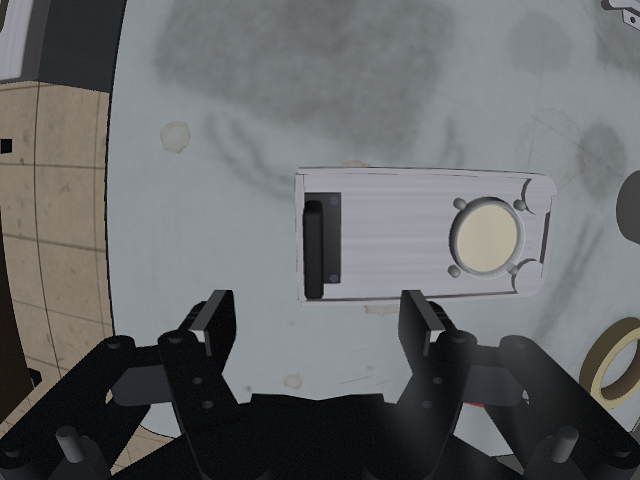

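The dish lies among its pins at (487,237), with pins at (460,203), (520,205), (454,271) and (514,268). The grip's top runs from (313,202) to (313,298).

```bash
python3 - <<'E'
from h import *
m=np.load('m6.npy',allow_pickle=True).item(); im=cv2.imread('pics/w6.png')
c=beige(im,440,195,535,280); e=cv2.fitEllipse((onz(m,c[:,0].astype(float),.0125,True)[:,:2]*1000).astype(np.float32)); print('dish',e)
p=onz(m,[[460,203],[520,205],[514,268],[454,271]],.012,True); print('pins',p.round(4),p.mean(0))
g=cv2.GaussianBlur(cv2.cvtColor(im,cv2.COLOR_BGR2GRAY),(3,3),0)
k=np.zeros_like(g); k[185:310,290:350]=(g<75)[185:310,290:350]*255
c=max(cv2.findContours(k,0,1)[0],key=cv2.contourArea); print(cv2.boundingRect(c))
t=onz(m,[[305,202],[321,202],[305,298],[321,298]],.048,True); print('grip top',t.round(4),t.mean(0))
ed=onz(m,[[302,168],[540,174],[302,304],[535,298]],.010,True); print('tray edges',ed.round(4), np.degrees(np.arctan2((ed[1]-ed[0])[1],(ed[1]-ed[0])[0])),np.degrees(np.arctan2((ed[3]-ed[2])[1],(ed[3]-ed[2])[0])))
for r in (225,250,275): print(r,g[r,295:345].tolist())
# dock from top image, rails at 12mm and lead-in: print candidate tips
E
```

```text
dish ((550.5389404296875, -256.6115417480469), (47.68272018432617, 49.3736572265625), 156.56617736816406)
pins [[ 0.5224 -0.2339  0.012 ]
 [ 0.5723 -0.2278  0.012 ]
 [ 0.5802 -0.2766  0.012 ]
 [ 0.5288 -0.284   0.012 ]] [ 0.55092946 -0.2555682   0.012     ]
(303, 193, 38, 107)
grip top [[ 0.4154 -0.2416  0.048 ]
 [ 0.4244 -0.2405  0.048 ]
 [ 0.422  -0.3005  0.048 ]
 [ 0.4317 -0.2993  0.048 ]] [ 0.42336153 -0.27046398  0.048     ]
tray edges [[ 0.4103 -0.2253  0.01  ]
 [ 0.5867 -0.2018  0.01  ]
 [ 0.421  -0.3226  0.01  ]
 [ 0.6113 -0.3008  0.01  ]] 7.596321315117552 6.524637242284693
225 [134, 138, 147, 150, 150, 151, 137, 91, 40, 23, 28, 34, 38, 40, 40, 40, 41, 41, 41, 42, 42, 42, 42, 39, 35, 31, 26, 28, 38, 48, 50, 50, 51, 52, 53, 53, 53, 55, 56, 56, 57, 58, 59, 59, 63, 84, 123, 150, 156, 155]
250 [145, 140, 142, 148, 150, 150, 153, 131, 71, 29, 23, 28, 33, 36, 37, 38, 38, 38, 38, 38, 37, 37, 38, 38, 34, 30, 24, 22, 30, 41, 45, 45, 45, 45, 46, 47, 47, 47, 48, 48, 49, 50, 51, 51, 56, 82, 123, 151, 156, 155]
275 [148, 149, 152, 153, 150, 149, 151, 146, 115, 63, 28, 22, 27, 31, 33, 33, 34, 35, 35, 34, 34, 35, 36, 36, 33, 29, 24, 22, 28, 37, 39, 39, 39, 39, 40, 44, 52, 59, 61, 62, 61, 56, 49, 43, 49, 81, 126, 153, 158, 157]
```

Call:
play_rows --plan '[0, 0, 0, 0.001, -0.0015, 0.03, 0.79, 0, 0, 0, 0.001, -0.0015, 0.07, 0.79, 0, 0, 0, 0.001, -0.0015, 0.09, 0.79, 0, 0, 0, 0.001, -0.0015, 0.096, 0.79, 0, 0, 0, 0.001, -0.0015, 0.097, 0.5, 0, 0, 0, 0.001, -0.0015, 0.097, 0.2, 0, 0, 0, 0.001, -0.0015, 0.097, 0.05, 0, 0, 0, 0.001, -0.0015, 0.097, 0.05, 0, 0, 0, 0.001, -0.0015, 0.097, 0.05, 0, 0, 0, 0.001, -0.0015, 0.097, 0.05]' --squeeze 30

```text
clock: 10.32
position: [0.4229, -0.2717, 0.032]
ee_rot: [0.664, 0.748, 0.001, 0.001]
ft_force: [-0.6, 1.9, 6.7]
grip_width: 0.138
grasp_force: 29.8
```

```bash
python3 - <<'E'
from h import *
im=cv2.imread('pics/w1.png')
# wrist cam model at w1: rebuild from fixed cam-in-tool
o=status.get_obs(); m=viewer.camera_model('wrist')
R=Ro.from_quat(o['ee_rot']).as_matrix(); Rc=m['R']@R; tc=m['R']@o['position']+m['t']   # Xc=Rc Xt+tc
R1=Ro.from_quat([.663,.748,0,0]).as_matrix(); P1=np.array([.479,.0351,.2004])
m1=dict(m); m1['R']=Rc@R1.T; m1['t']=tc-m1['R']@P1
hsv=cv2.cvtColor(im,cv2.COLOR_BGR2HSV); k=cv2.inRange(hsv,(125,80,40),(165,255,255)); c=max(cv2.findContours(k,0,1)[0],key=cv2.contourArea)
q=onz(m1,c[:,0].astype(float),.006,True)[:,:2]; print('purple x',q[:,0].min(),q[:,0].max(),'y',q[:,1].min(),q[:,1].max())
print('tips',onz(m1,[[495,172],[474,304]],.012,True).round(4))
print('head front top',onz(m1,[[563,188],[523,322]],.098,True).round(4))
print('chk dish',onz(m1,[[318,218.2]],.0085,True))
cv2.imwrite('pics/tmp.png',im)
E
```

```text
purple x 0.33895622547074644 0.3998189122975211 y 0.012596354353183223 0.07312529607897218
tips [[ 0.6367  0.0995  0.012 ]
 [ 0.6459 -0.0314  0.012 ]]
head front top [[ 0.653   0.0993  0.098 ]
 [ 0.648  -0.0082  0.098 ]]
chk dish [[0.48066708 0.03429851 0.0085    ]]
```

Call:
play_rows --plan '[0, 0, 0, 0.004, 0.001, 0, 0.05, 0, 0, 0, 0.014, 0.002, 0, 0.05, 0, 0, 0.5, 0.03, 0.004, 0, 0.05, 0, 0, 1, 0.05, 0.007, 0, 0.05, 0, 0, 1.5, 0.07, 0.01, 0, 0.05, 0, 0, 2, 0.092, 0.013, 0, 0.05, 0, 0, 2.4, 0.114, 0.016, 0, 0.05, 0, 0, 2.8, 0.136, 0.0195, 0, 0.05, 0, 0, 3.1, 0.158, 0.0225, 0, 0.05, 0, 0, 3.4, 0.18, 0.0255, 0, 0.05, 0, 0, 3.4, 0.202, 0.029, 0, 0.05, 0, 0, 3.4, 0.224, 0.032, 0, 0.05, 0, 0, 3.4, 0.244, 0.035, 0, 0.05, 0, 0, 3.4, 0.262, 0.0375, 0, 0.05, 0, 0, 3.4, 0.276, 0.0395, 0, 0.05, 0, 0, 3.4, 0.285, 0.041, 0, 0.05, 0, 0, 3.4, 0.289, 0.0415, 0, 0.05, 0, 0, 3.4, 0.289, 0.0415, 0, 0.05]'

```text
clock: 12.58
position: [0.4299, 0.0202, 0.032]
ee_rot: [0.686, 0.728, 0.001, 0.001]
ft_force: [1.0, -1.8, 8.0]
grip_width: 0.135
grasp_force: 30.6
```

```bash
python3 - <<'E'
from h import *
m=viewer.camera_model('wrist'); o=status.get_obs(); np.save('m7.npy',dict(m=m,P=o['position'],q=o['ee_rot']),allow_pickle=True);print(o['position'],o['grip_width'],o['ft_force']); im=viewer.camera('wrist')[:,:,::-1].copy(); cv2.imwrite('pics/w7.png',im)
t=viewer.camera('top')[:,:,::-1].copy(); cv2.imwrite('pics/t7.png',t)
a=cv2.resize(im[60:420,200:640],(800,655))[:390]
b=cv2.resize(t[100:340,200:440],None,fx=2.5,fy=2.5,interpolation=cv2.INTER_CUBIC)
w=cv2.resize(im,(440,330)); 
out=np.zeros((600,800,3),np.uint8); out[:600,:360]=b[:,60:420]; out[:600,360:]=cv2.resize(im[40:340,420:640],(440,600)); cv2.imwrite('pics/v7.png',out)
E
```

```text
[0.42994661 0.0202038  0.03195958] 0.13500473719778258 [ 0.97743284 -1.79649778  7.96291139]
```

View pics/v7.png

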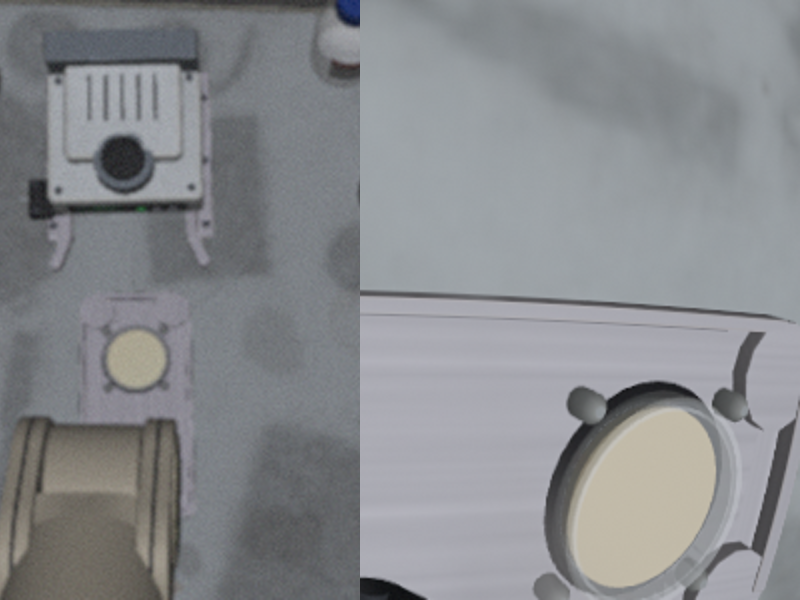

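The composite's left half (top view) shows the tray squarely in front of the dock. The lead-in tips are at crop (56,267) and (205,263), and the nose edge runs from (82,299) to (190,296). The right half (wrist) shows the dish flat inside its pins. Next I'll measure the rails and the tray numerically in one averaged top image.

```bash
python3 - <<'E'
from h import *
a=np.mean([viewer.camera('top')[:,:,::-1].astype(float) for _ in range(8)],0); np.save('t8.npy',a)
g=a.mean(2)
print('cols 240..314')
for r in list(range(140,184,10))+list(range(184,210,2)): print(r,g[r,240:314].round().astype(int).tolist() if r>=184 else g[r,296:314].round().astype(int).tolist())
print('nose rows 214..224 at cols', [(x,g[212:226,x].round().astype(int).tolist()) for x in (262,270,278,286,294)])
print('tray sides cols 250..308'); 
for r in (226,240,255): print(r,g[r,250:308].round().astype(int).tolist())
E
```

```text
cols 240..314
140 [141, 146, 155, 156, 156, 158, 156, 146, 117, 109, 122, 128, 125, 122, 122, 124, 123, 123]
150 [138, 146, 157, 159, 160, 158, 159, 152, 124, 126, 138, 132, 116, 104, 105, 104, 103, 105]
160 [129, 142, 158, 161, 160, 159, 160, 154, 127, 126, 142, 142, 122, 104, 102, 104, 104, 104]
170 [164, 164, 164, 164, 162, 163, 163, 156, 136, 133, 141, 140, 125, 107, 103, 103, 103, 101]
180 [92, 92, 94, 93, 94, 92, 91, 80, 78, 108, 135, 140, 128, 110, 103, 102, 101, 103]
184 [45, 43, 42, 43, 42, 49, 58, 66, 66, 69, 70, 61, 45, 41, 45, 46, 47, 48, 51, 52, 53, 54, 52, 54, 56, 56, 56, 56, 61, 60, 63, 61, 62, 61, 60, 63, 64, 63, 67, 72, 75, 76, 67, 64, 63, 71, 76, 74, 72, 66, 73, 78, 79, 80, 77, 75, 73, 76, 88, 94, 97, 98, 94, 107, 128, 138, 141, 140, 131, 114, 104, 104, 105, 105]
186 [37, 37, 39, 37, 48, 74, 103, 115, 119, 121, 127, 125, 109, 106, 113, 115, 115, 116, 118, 122, 120, 123, 122, 122, 121, 122, 123, 124, 127, 129, 129, 128, 128, 130, 130, 130, 128, 128, 126, 126, 124, 121, 120, 115, 113, 109, 108, 109, 106, 104, 103, 103, 104, 106, 104, 105, 104, 110, 131, 140, 140, 133,
[... 4787 characters left out ...]
, 142, 140, 144, 143, 141, 141, 140, 140, 140, 139, 139, 139, 140, 139, 129, 126, 129, 130, 129, 130, 128, 129, 130]
240 [129, 127, 126, 127, 125, 115, 123, 126, 132, 138, 140, 142, 143, 141, 132, 113, 114, 136, 154, 160, 160, 160, 159, 158, 159, 159, 158, 158, 159, 160, 160, 160, 159, 161, 159, 159, 161, 161, 159, 145, 120, 112, 128, 139, 142, 143, 143, 141, 139, 137, 121, 120, 128, 131, 130, 130, 130, 130]
255 [131, 130, 129, 129, 129, 129, 134, 126, 129, 138, 142, 142, 142, 143, 137, 116, 103, 96, 102, 119, 123, 110, 99, 94, 101, 111, 117, 119, 119, 119, 114, 105, 98, 89, 94, 115, 127, 130, 116, 104, 105, 122, 135, 139, 140, 143, 145, 139, 130, 131, 129, 127, 128, 131, 131, 130, 131, 129]
```

```bash
python3 - <<'E'
from h import *
m=viewer.camera_model('top'); o=status.get_obs(); print(o['position'],Ro.from_quat(o['ee_rot']).as_matrix()[:,1].round(4),o['ft_force'])
r=onz(m,[[308.0,150],[308.1,160],[308.3,170],[308.5,180],[308.95,190]],.012); print('rail outer',r.round(4).tolist(), np.degrees(np.polyfit(r[:,0],r[:,1],1)[0]))
i=onz(m,[[251.7,190],[298.0,190]],.012); print('inner',i.round(4),i.mean(0))
t=onz(m,[[251,197],[298.5,194]],.012); print('bends',t.round(4))
e=onz(m,[[245,208],[305,205.5]],.012); print('tips',e.round(4))
for row,l,rr in((226,255.8,298.6),(240,255.8,299.8),(255,256.5,298.)): q=onz(m,[[l,row],[rr,row]],.01); print('tray',row,q[:,:2].round(4).tolist(),q.mean(0).round(4))
print('nose',onz(m,[[270,217],[286,216.5]],.011).round(4))
a=np.load('t8.npy'); c=beige(a,260,225,295,265,25) ; e=cv2.fitEllipse((onz(m,c[:,0].astype(float),.0125)[:,:2]*1000).astype(np.float32)); print('dish',e)
E
```

```text
[0.4299452  0.02017984 0.03195532] [0.9983 0.0586 0.0017] [ 1.28482196 -2.33817331  9.15108406]
rail outer [[0.7752, -0.0328, 0.012], [0.7516, -0.0338, 0.012], [0.728, -0.035, 0.012], [0.7046, -0.0362, 0.012], [0.6813, -0.038, 0.012]] 3.1278110720687984
inner [[ 0.6772  0.0919  0.012 ]
 [ 0.6805 -0.0131  0.012 ]] [0.67889015 0.039395   0.012     ]
bends [[ 0.661   0.0927  0.012 ]
 [ 0.6713 -0.0146  0.012 ]]
tips [[ 0.6352  0.1051  0.012 ]
 [ 0.6452 -0.0302  0.012 ]]
tray 226 [[0.5952, 0.079], [0.5981, -0.0173]] [0.5966 0.0308 0.01  ]
tray 240 [[0.5634, 0.0775], [0.5664, -0.0211]] [0.5649 0.0282 0.01  ]
tray 255 [[0.5297, 0.0744], [0.5325, -0.0183]] [0.5311 0.0281 0.01  ]
nose [[0.6165 0.0478 0.011 ]
 [0.6188 0.0118 0.011 ]]Traceback (most recent call last):
  File "<stdin>", line 9, in <module>
  File "h.py", line 33, in beige
    return max(cv2.findContours(z,0,1)[0],key=cv2.contourArea)
ValueError: max() iterable argument is empty
```

Call:
play_rows --plan '[0, 0, 0, 0.0015, 0.002, -0.0004, 0.05, 0, 0, 0, 0.0033, 0.006, -0.0004, 0.05, 0, 0, 0, 0.0033, 0.012, -0.0004, 0.05, 0, 0, 0, 0.0033, 0.018, -0.0004, 0.05, 0, 0, 0, 0.0033, 0.024, -0.0004, 0.05, 0, 0, 0, 0.0033, 0.029, -0.0004, 0.05, 0, 0, 0, 0.0033, 0.033, -0.0004, 0.05, 0, 0, 0, 0.0033, 0.036, -0.0004, 0.05, 0, 0, 0, 0.0033, 0.036, -0.0004, 0.05]' --squeeze 20

```text
clock: 14.2
position: [0.4628, 0.0258, 0.0319]
ee_rot: [0.686, 0.728, -0.001, -0.002]
ft_force: [-13.8, -1.1, 22.7]
grip_width: 0.139
grasp_force: 32.6
```

Call:
play_rows --plan '[0, 0, 0, 0, 0, -0.0006, 0.05, 0, 0, 0, 0, 0, -0.0006, 0.05, 0, 0, 0, 0, 0, -0.0006, 0.05, 0, 0, 0, 0, 0, -0.0006, 0.05]' --squeeze 20

```text
clock: 14.7
position: [0.4648, 0.0258, 0.0321]
ee_rot: [0.686, 0.728, -0.0, -0.0]
ft_force: [-0.5, 0.2, -3.2]
grip_width: 0.13
grasp_force: 28.9
```

```bash
python3 - <<'E'
from h import *
o=status.get_obs(); print({k:np.round(o[k],4) for k in('position','ft_force','torque','joint_pos','grasp_force')},Ro.from_quat(o['ee_rot']).as_matrix().round(4))
g=np.mean([viewer.camera('top').astype(float) for _ in range(4)],0).mean(2)
for r in (203,206,210,214,220,230): print(r,g[r,240:314].round().astype(int).tolist())
print([(x,g[190:215,x].round().astype(int).tolist()) for x in (262,274,286)])
E
```

```text
{'position': array([0.4648, 0.0258, 0.0321]), 'ft_force': array([-0.4855,  0.1937, -3.2287]), 'torque': array([0.0305, 0.327 , 0.0509]), 'joint_pos': array([-0.6984,  0.2632,  0.6013,  2.1112, -0.2022,  0.8223,  0.0849]), 'grasp_force': np.float64(28.9074)} [[-5.950e-02  9.982e-01 -3.000e-04]
 [ 9.982e-01  5.950e-02 -1.000e-04]
 [-0.000e+00 -3.000e-04 -1.000e+00]]
203 [105, 107, 108, 113, 124, 138, 146, 144, 136, 111, 106, 122, 125, 127, 128, 129, 131, 136, 136, 139, 136, 133, 132, 134, 134, 134, 132, 130, 129, 127, 130, 130, 130, 132, 134, 136, 135, 137, 137, 135, 137, 134, 130, 126, 131, 136, 139, 138, 137, 140, 140, 142, 139, 138, 135, 129, 111, 102, 100, 99, 100, 99, 107, 129, 142, 147, 143, 128, 112, 106, 107, 106, 105, 103]
206 [106, 107, 110, 117, 128, 138, 140, 125, 98, 105, 122, 128, 129, 127, 132, 137, 141, 141, 139, 138, 141, 139, 138, 140, 137, 135, 138, 138, 139, 139, 138, 140, 140, 139, 140, 138, 138, 139, 138, 140, 141, 139, 138, 140, 143, 143, 142, 141, 140, 138, 140, 140, 139, 139, 136, 141, 138, 125, 105, 101, 101, 102, 102, 101, 100, 106, 103, 99, 104, 104, 108, 10
[... 1215 characters left out ...]
5, 131, 135, 138, 142, 140, 143, 140, 126, 101, 107, 131, 152, 158, 159, 158, 159, 157, 159, 158, 161, 160, 158, 158, 160, 160, 159, 159, 160, 158, 159, 161, 160, 154, 127, 102, 123, 140, 142, 142, 144, 140, 138, 134, 121, 121, 128, 130, 132, 130, 131, 130, 130, 130, 129, 131, 130, 128, 127, 130]
[(262, [130, 131, 129, 130, 130, 129, 128, 129, 129, 131, 129, 124, 128, 132, 123, 131, 138, 140, 142, 139, 140, 139, 140, 143, 137]), (274, [131, 130, 130, 128, 128, 130, 130, 129, 131, 133, 131, 131, 135, 134, 120, 130, 140, 140, 141, 141, 142, 138, 140, 139, 133]), (286, [106, 107, 105, 106, 106, 105, 105, 107, 109, 106, 108, 122, 134, 139, 140, 142, 142, 142, 142, 144, 142, 142, 141, 134, 121])]
```

Call:
play_rows --plan '[0, 0, 0, 0, 0.003, 0.0002, 0.05, 0, 0, 0, 0, 0.007, 0.0002, 0.05, 0, 0, 0, 0, 0.011, 0.0002, 0.05, 0, 0, 0, 0, 0.015, 0.0002, 0.05, 0, 0, 0, 0, 0.019, 0.0002, 0.05, 0, 0, 0, 0, 0.022, 0.0002, 0.05, 0, 0, 0, 0, 0.024, 0.0002, 0.05]' --squeeze 20

```text
clock: 15.78
position: [0.4891, 0.0271, 0.0321]
ee_rot: [0.686, 0.728, -0.0, -0.0]
ft_force: [-1.2, -0.3, -3.1]
grip_width: 0.135
grasp_force: 29.0
```

Call:
play_rows --plan '[0, 0, 0, 0, 0.003, 0.0002, 0.05, 0, 0, 0, 0, 0.006, 0.0002, 0.05, 0, 0, 0, 0, 0.009, 0.0002, 0.05, 0, 0, 0, 0, 0.011, 0.0002, 0.05, 0, 0, 0, 0, 0.012, 0.0002, 0.05]' --squeeze 20

```text
clock: 16.4
position: [0.5008, 0.0278, 0.032]
ee_rot: [0.686, 0.728, -0.0, -0.0]
ft_force: [-6.3, -0.2, 4.9]
grip_width: 0.136
grasp_force: 30.3
```

Call:
play_rows --plan '[0, 0, 0, 0, 0.002, -0.0001, 0.05, 0, 0, 0, 0, 0.004, -0.0001, 0.05, 0, 0, 0, 0, 0.006, -0.0001, 0.05, 0, 0, 0, 0, 0.008, -0.0001, 0.05, 0, 0, 0, 0, 0.01, -0.0001, 0.05]'

```text
clock: 17.02
position: [0.511, 0.0284, 0.032]
ee_rot: [0.686, 0.728, 0.0, 0.0]
ft_force: [-3.7, -0.3, 1.3]
grip_width: 0.136
grasp_force: 29.6
```

Call:
play_rows --plan '[0, 0, 0, 0, 0.002, 0, 0.05, 0, 0, 0, 0, 0.004, 0, 0.05, 0, 0, 0, 0, 0.006, 0, 0.05, 0, 0, 0, 0, 0.008, 0, 0.05, 0, 0, 0, 0, 0.01, 0, 0.05]'

```text
clock: 17.65
position: [0.5202, 0.0289, 0.0319]
ee_rot: [0.686, 0.728, -0.001, -0.001]
ft_force: [-13.7, -0.8, 13.9]
grip_width: 0.137
grasp_force: 31.4
```

Call:
play_rows --plan '[0, 0, 0, 0, 0.002, -0.0003, 0.05, 0, 0, 0, 0, 0.004, -0.0003, 0.05, 0, 0, 0, 0, 0.006, -0.0003, 0.05, 0, 0, 0, 0, 0.008, -0.0003, 0.05]'

```text
clock: 18.15
position: [0.5279, 0.0288, 0.032]
ee_rot: [0.686, 0.727, -0.001, -0.001]
ft_force: [-7.6, -2.0, 3.5]
grip_width: 0.135
grasp_force: 30.1
```

Call:
play_rows --plan '[0, 0, 0, 0, 0, 0, 0.26, 0, 0, 0, 0, 0, 0, 0.26, 0, 0, 0, 0, 0, 0, 0.26, 0, 0, 0, 0, 0.002, 0, 0.26, 0, 0, 0, 0, 0.004, 0, 0.26, 0, 0, 0, 0, 0.006, 0, 0.26, 0, 0, 0, 0, 0.008, 0, 0.26, 0, 0, 0, 0, 0.01, 0, 0.26]'

```text
clock: 19.15
position: [0.5366, 0.0298, 0.0317]
ee_rot: [0.686, 0.728, -0.002, -0.002]
ft_force: [-9.8, -1.0, 7.6]
grip_width: 0.261
grasp_force: 5.2
```

Call:
play_rows --plan '[0, 0, 0, 0, 0.002, 0, 0.26, 0, 0, 0, 0, 0.004, 0, 0.26, 0, 0, 0, 0, 0.006, 0, 0.26, 0, 0, 0, 0, 0.008, 0, 0.26, 0, 0, 0, 0, 0.01, 0, 0.26, 0, 0, 0, 0, 0.012, 0, 0.26]'

```text
clock: 19.9
position: [0.5489, 0.0304, 0.0317]
ee_rot: [0.686, 0.728, -0.002, -0.002]
ft_force: [-9.2, 0.3, 5.5]
grip_width: 0.26
grasp_force: 4.5
```

Call:
play_rows --plan '[0, 0, 0, 0, 0.002, 0, 0.26, 0, 0, 0, 0, 0.004, 0, 0.26, 0, 0, 0, 0, 0.006, 0, 0.26]'

```text
clock: 20.27
position: [0.5549, 0.0308, 0.0317]
ee_rot: [0.686, 0.728, -0.002, -0.002]
ft_force: [-9.0, -1.4, 6.2]
grip_width: 0.26
grasp_force: 4.5
```

Call:
play_rows --plan '[0, 0, 0, 0, 0.002, 0, 0.26, 0, 0, 0, 0, 0.004, 0, 0.26]'

```text
clock: 20.52
position: [0.5589, 0.0311, 0.0317]
ee_rot: [0.686, 0.728, -0.002, -0.002]
ft_force: [-8.0, -0.9, 4.8]
grip_width: 0.262
grasp_force: 4.4
```

Call:
play_rows --plan '[0, 0, 0, 0, 0.002, 0, 0.26, 0, 0, 0, 0, 0.004, 0, 0.26]'

```text
clock: 20.78
position: [0.563, 0.0312, 0.0317]
ee_rot: [0.686, 0.728, -0.002, -0.001]
ft_force: [-8.1, -1.0, 5.2]
grip_width: 0.26
grasp_force: 4.4
```

Call:
play_rows --plan '[0, 0, 0, 0, 0.001, 0, 0.26, 0, 0, 0, 0, 0.002, 0, 0.26]'

```text
clock: 21.02
position: [0.5649, 0.0313, 0.0317]
ee_rot: [0.686, 0.728, -0.002, -0.001]
ft_force: [-8.7, -2.0, 5.2]
grip_width: 0.259
grasp_force: 4.3
```

Call:
play_rows --plan '[0, 0, 0, 0, 0.001, 0, 0.26, 0, 0, 0, 0, 0.002, 0, 0.26]'

```text
clock: 21.28
position: [0.567, 0.0314, 0.0317]
ee_rot: [0.686, 0.728, -0.002, -0.001]
ft_force: [-8.8, -0.7, 5.9]
grip_width: 0.259
grasp_force: 4.3
```

Call:
play_rows --plan '[0, 0, 0, 0, 0.001, 0, 0.26, 0, 0, 0, 0, 0.002, 0, 0.26]'

```text
clock: 21.52
position: [0.569, 0.0315, 0.0318]
ee_rot: [0.686, 0.728, -0.001, -0.001]
ft_force: [-8.7, -1.1, 5.3]
grip_width: 0.258
grasp_force: 4.2
```

Call:
play_rows --plan '[0, 0, 0, 0, 0.001, 0, 0.26, 0, 0, 0, 0, 0.002, 0, 0.26]'

```text
clock: 21.78
position: [0.571, 0.0316, 0.0317]
ee_rot: [0.686, 0.728, -0.001, -0.001]
ft_force: [-8.8, -1.2, 5.1]
grip_width: 0.261
grasp_force: 4.2
```

Call:
play_rows --plan '[0, 0, 0, 0, 0.001, 0, 0.26, 0, 0, 0, 0, 0.002, 0, 0.26]'

```text
clock: 22.02
position: [0.573, 0.0317, 0.0317]
ee_rot: [0.686, 0.728, -0.002, -0.001]
ft_force: [-8.9, -1.5, 5.5]
grip_width: 0.264
grasp_force: 4.2
```

Call:
play_rows --plan '[0, 0, 0, 0, 0.001, 0, 0.26, 0, 0, 0, 0, 0.002, 0, 0.26]'

```text
clock: 22.28
position: [0.575, 0.0319, 0.0317]
ee_rot: [0.686, 0.728, -0.002, -0.001]
ft_force: [-8.3, -1.8, 4.4]
grip_width: 0.262
grasp_force: 4.2
```

Call:
play_rows --plan '[0, 0, 0, 0, 0.001, 0, 0.26, 0, 0, 0, 0, 0.002, 0, 0.26]'

```text
clock: 22.52
position: [0.577, 0.032, 0.0317]
ee_rot: [0.686, 0.728, -0.001, -0.001]
ft_force: [-8.7, -1.4, 5.4]
grip_width: 0.264
grasp_force: 4.1
```

Call:
play_rows --plan '[0, 0, 0, 0, 0.001, 0, 0.26, 0, 0, 0, 0, 0.002, 0, 0.26]'

```text
clock: 22.78
position: [0.579, 0.032, 0.0317]
ee_rot: [0.686, 0.728, -0.002, -0.001]
ft_force: [-7.7, -1.9, 4.9]
grip_width: 0.26
grasp_force: 4.1
```

Call:
play_rows --plan '[0, 0, 0, 0, 0.001, 0, 0.26, 0, 0, 0, 0, 0.002, 0, 0.26]'

```text
clock: 23.02
position: [0.581, 0.0322, 0.0317]
ee_rot: [0.686, 0.728, -0.001, -0.001]
ft_force: [-7.3, -1.1, 5.8]
grip_width: 0.261
grasp_force: 4.1
```

Call:
play_rows --plan '[0, 0, 0, 0, 0.001, 0, 0.26, 0, 0, 0, 0, 0.002, 0, 0.26]'

```text
clock: 23.28
position: [0.583, 0.0323, 0.0317]
ee_rot: [0.686, 0.728, -0.002, -0.001]
ft_force: [-10.2, -2.0, 6.0]
grip_width: 0.261
grasp_force: 4.8
```

Call:
play_rows --plan '[0, 0, 0, 0, 0.001, 0, 0.26, 0, 0, 0, 0, 0.002, 0, 0.26]'

```text
clock: 23.52
position: [0.5845, 0.0324, 0.0317]
ee_rot: [0.686, 0.728, -0.002, -0.002]
ft_force: [-11.4, -1.5, 8.6]
grip_width: 0.264
grasp_force: 5.8
```

Call:
play_rows --plan '[0, 0, 0, 0, 0.001, 0, 0.26, 0, 0, 0, 0, 0.002, 0, 0.26]'

```text
clock: 23.78
position: [0.5862, 0.0324, 0.0317]
ee_rot: [0.686, 0.728, -0.002, -0.002]
ft_force: [-12.6, -0.9, 10.5]
grip_width: 0.262
grasp_force: 6.6
```

Call:
play_rows --plan '[0, 0, 0, 0, 0.0005, 0, 0.26, 0, 0, 0, 0, 0.001, 0, 0.26]'

```text
clock: 24.02
position: [0.5871, 0.0325, 0.0317]
ee_rot: [0.686, 0.728, -0.002, -0.002]
ft_force: [-12.9, -1.2, 10.0]
grip_width: 0.264
grasp_force: 7.0
```

Call:
play_rows --plan '[0, 0, 0, 0, 0.0005, 0, 0.26, 0, 0, 0, 0, 0.001, 0, 0.26]'

```text
clock: 24.28
position: [0.5879, 0.0325, 0.0317]
ee_rot: [0.686, 0.728, -0.002, -0.002]
ft_force: [-13.5, -1.9, 11.6]
grip_width: 0.262
grasp_force: 7.4
```

Call:
play_rows --plan '[0, 0, 0, 0, 0.0005, 0, 0.26, 0, 0, 0, 0, 0.001, 0, 0.26]'

```text
clock: 24.52
position: [0.5887, 0.0325, 0.0317]
ee_rot: [0.686, 0.728, -0.002, -0.002]
ft_force: [-14.9, -1.4, 11.7]
grip_width: 0.258
grasp_force: 7.8
```

Call:
play_rows --plan '[0, 0, 0, 0, 0.0005, 0, 0.26, 0, 0, 0, 0, 0.001, 0, 0.26]'

```text
clock: 24.78
position: [0.5889, 0.0325, 0.0317]
ee_rot: [0.686, 0.728, -0.003, -0.003]
ft_force: [-21.7, -1.4, 17.3]
grip_width: 0.259
grasp_force: 10.7
```

Call:
play_rows --plan '[0, 0, 0, 0, -0.002, 0, 0.26, 0, 0, 0, 0, -0.004, 0, 0.26, 0, 0, 0, 0, -0.006, 0, 0.26, 0, 0, 0, 0, -0.0065, 0, 0.4, 0, 0, 0, 0, -0.0065, 0, 0.4, 0, 0, 0, 0, -0.0065, 0, 0.4, 0, 0, 0, 0, -0.0065, -0.02, 0.4, 0, 0, 0, 0, -0.0065, -0.06, 0.4, 0, 0, 0, 0, -0.0065, -0.11, 0.4, 0, 0, 0, 0, -0.05, -0.15, 0.4, 0, 0, 0, 0, -0.1, -0.16, 0.4, 0, 0, 0, 0, -0.14, -0.16, 0.4, 0, 0, 0, 0, -0.14, -0.16, 0.4, 0, 0, 0, 0, -0.14, -0.16, 0.4]'

```text
clock: 26.52
position: [0.4537, 0.0251, 0.1934]
ee_rot: [0.686, 0.728, 0.001, 0.0]
ft_force: [0.0, -0.3, -0.6]
grip_width: 0.4
grasp_force: 0.0
```

```bash
python3 - <<'E'
from h import *
m=viewer.camera_model('wrist'); o=status.get_obs(); print(o['position'],o['ft_force']); im=viewer.camera('wrist')[:,:,::-1].copy(); cv2.imwrite('pics/w9.png',im)
print('expect grip', projf(m,[.578,.0322,.048]))
g=cv2.GaussianBlur(cv2.cvtColor(im,cv2.COLOR_BGR2GRAY),(3,3),0)
u,v=projf(m,[.578,.0322,.048])[0].astype(int)
k=np.zeros_like(g); k[v-70:v+70,u-50:u+60]=(g<75)[v-70:v+70,u-50:u+60]*255
c=max(cv2.findContours(k,0,1)[0],key=cv2.contourArea); print(cv2.boundingRect(c)); b=cv2.boxPoints(cv2.minAreaRect(c)); print(b)
print(onz(m,b,.048,True).round(4))
t=viewer.camera_model('top'); a=np.mean([viewer.camera('top')[:,:,::-1].astype(float) for _ in range(4)],0); gg=a.mean(2)
u,v=proj(t,[.578,.0322,.048])[0]; print(u,v); v=int(v);u=int(u)
for r in range(v-12,v+10,2): print(r,gg[r,u-26:u+28].round().astype(int).tolist())
E
```

```text
[0.45370598 0.02506332 0.19337502] [ 0.0440157  -0.25528532 -0.57641802]
expect grip [[470.39988952 230.53523422]]
(452, 189, 32, 76)
[[450.10565 262.39105]
 [457.24725 187.40451]
 [484.7124  190.02023]
 [477.5708  265.00677]]
[[0.5644 0.0046 0.048 ]
 [0.5615 0.0657 0.048 ]
 [0.5858 0.066  0.048 ]
 [0.59   0.0034 0.048 ]]
275.00463780348537 231.73673637231047
219 [129, 126, 127, 126, 126, 130, 131, 114, 123, 137, 140, 141, 143, 142, 143, 141, 140, 139, 143, 142, 140, 141, 141, 139, 139, 142, 138, 140, 142, 144, 141, 141, 142, 144, 144, 140, 139, 138, 139, 139, 139, 140, 140, 142, 141, 144, 142, 141, 141, 131, 124, 126, 126, 127]
221 [128, 128, 127, 127, 127, 130, 130, 116, 124, 138, 140, 141, 143, 143, 140, 141, 140, 139, 141, 141, 142, 142, 140, 141, 141, 141, 139, 140, 144, 146, 142, 140, 141, 144, 144, 142, 142, 138, 138, 138, 140, 142, 141, 140, 143, 143, 143, 142, 141, 132, 125, 126, 126, 127]
223 [127, 128, 128, 130, 129, 130, 130, 114, 123, 136, 142, 145, 142, 141, 140, 138, 138, 140, 140, 141, 140, 139, 139, 139, 138, 138, 138, 137, 141, 144, 138, 137, 140, 141, 140, 141, 136
[... 1378 characters left out ...]
40, 139, 119, 91, 74, 73, 77, 79, 82, 78, 62, 49, 66, 80, 86, 86, 86, 87, 79, 66, 73, 104, 114, 115, 116, 115, 117, 116, 116, 119, 118, 123, 132, 136, 137, 138, 132, 131, 130, 124, 125, 128, 128]
237 [128, 127, 128, 127, 126, 120, 114, 118, 125, 131, 127, 121, 116, 113, 111, 98, 88, 86, 88, 88, 88, 72, 54, 75, 93, 94, 96, 97, 96, 87, 66, 68, 105, 119, 119, 118, 114, 110, 111, 110, 107, 109, 110, 115, 115, 114, 109, 106, 109, 121, 127, 130, 130, 130]
239 [102, 98, 94, 93, 87, 83, 79, 75, 73, 76, 76, 79, 76, 71, 68, 79, 93, 96, 96, 97, 95, 77, 56, 76, 93, 100, 100, 100, 103, 95, 72, 59, 86, 113, 126, 129, 126, 129, 129, 127, 127, 128, 130, 130, 130, 130, 127, 129, 128, 132, 130, 129, 128, 129]
```

The force curve agrees with the description: drag was steady at about 8 N, the pin picked up over roughly 6 mm, then a jump of about 7 N with only 0.2 mm of travel. The grip is still where it was left and the arm is clear, so I'm handing in.

```bash
python3 -c "
from workcell import manip
print(manip.hand_in())"
```

```text
the job is handed in; nothing more can be done
None
```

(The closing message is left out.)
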